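Close up the breaker row on the DIN rail

TASK

On the wooden distribution board, the four circuit breakers stand side by side on the DIN rail with their clips undone, and the loose plastic end bracket waits by itself at one end of the rail. Close the row up: push the bracket and the breakers along the rail until the row is snug against the steel end stop clamped at the other end, with no gaps between the breakers and the bracket snug behind them. Push gently and low down, lift or tip nothing off the rail, and leave the other things on the table where they are.

Things in the scene. Friction and masses are not known exactly. Their poses are not given: they have to be found in the camera images.
- board: Plywood board, 200 x 420 mm, 12 mm thick, fixed to the table; origin at the centre of its underside on the table. A steel DIN rail (hat section, 35 mm wide, 360 mm long) runs along its y axis through the origin; its slippery top face is 27 mm above the origin. At x = +74 to +86 mm, y = +20 to +170 mm stands a brass earth bar 26 mm high.
- end_stop: Steel end stop clamped on the rail near one end (either end), immovable: 16 mm thick along the rail, 62 mm across it, stepped, 26 mm high above the rail, with two dark screws on its low shoulders. Its flat face is the place the row must come up to. Origin on the rail's centre line at the height of the rail's top face, half-way through its thickness; y along the rail.
- end_bracket: Loose grey plastic end bracket, about 45 g, on the rail near the end opposite to the stop; it stands on the rail and slides: 20 mm thick along the rail; 40 mm across and 34 mm high above the rail, with a foot 52 mm across and 12 mm high, flat faces; pushed near its top it can tip. Origin on the rail's centre line at the height of the rail's top face, half-way through its thickness; y along the rail.
- main_breaker: Two-pole circuit breaker, about 220 g, loose on the rail, its cheeks hanging 6 mm down beside it: 36 mm wide along the rail, 84 mm across, 42 mm high above the rail, 54 mm in the middle, toggle to 64 mm. First of the row; breaker_a, _b, _c follow, nearly touching, in the board's +y direction. Origin on the rail's top face, centre line, half-way through its width; y along the rail.
- breaker_a: Single-pole circuit breaker, about 110 g, 18 mm wide along the rail, otherwise the same as main_breaker; origin likewise.
- breaker_b: As breaker_a.
- breaker_c: As breaker_a; the last of the row, at its +y end. The row stands between bracket and stop with 55 to 130 mm free on either side.
- toroid: Ferrite ring, 36 mm across, 12 mm high, lying on the board beside the rail; leave alone. Origin under its centre.
- wire_nut: Yellow plastic cone, 17 mm across, 23 mm high, standing on the board beside the rail; leave alone. Origin under its centre.
- screwdriver: Screwdriver, 200 mm long, 26 mm high, lying on the table at the board's robot side; leave alone. Origin under its middle, x from handle to tip.
- spare_breaker: Spare single-pole breaker lying on its side on the table beyond the board, 84 x 76 mm, 18 mm high; not part of the row, leave alone. Origin on its underside.
- desk_mic: Gooseneck desk microphone, 200 mm high, base 110 mm across, left of the board; leave alone. Origin under the base's centre.
- mug: White mug, 82 mm across, 95 mm high, right of the board; leave alone. Origin under its centre.
- ferrule_jar: Clear jar with black cap, 56 mm across, 55 mm high, right of the board; leave alone. Origin under its centre.
There are look-alikes about, which are no part of the job. What is shaped like the breaker_c but purple or red is not meant.

How it is judged (in metres and radians):
At the end, for the whole second after the job is handed in: The four breakers and the end bracket stand upright on the rail, at rest, as one closed row against the end stop: at most 1.5 mm between neighbours, 2 mm at the stop and 3 mm of gaps in all from stop to bracket, none more than 3 mm off the rail's centre line, 2 mm off its top or 3 degrees tilted (horizontal distance between end_bracket and end_stop below 0.111 m and horizontal distance between main_breaker and breaker_a below 0.0285 m and horizontal distance between breaker_a and breaker_b below 0.0195 m and horizontal distance between breaker_b and breaker_c below 0.0195 m and ((horizontal distance between end_stop and breaker_c below 0.019 m and horizontal distance between end_bracket and main_breaker below 0.0295 m) or (horizontal distance between end_stop and main_breaker below 0.028 m and horizontal distance between end_bracket and breaker_c below 0.0205 m)) and x of main_breaker in the frame of board between -0.003 and 0.003 m and z of main_breaker in the frame of board between 0.025 and 0.029 m and angle between each of main_breaker, breaker_a, breaker_b, breaker_c, end_bracket's own z axis and vertical below 0.05 rad and linear speed of each of main_breaker, breaker_a, breaker_b, breaker_c, end_bracket below 0.01 m/s and x of breaker_a in the frame of board between -0.003 and 0.003 m and z of breaker_a in the frame of board between 0.025 and 0.029 m and x of breaker_b in the frame of board between -0.003 and 0.003 m and z of breaker_b in the frame of board between 0.025 and 0.029 m and x of breaker_c in the frame of board between -0.003 and 0.003 m and z of breaker_c in the frame of board between 0.025 and 0.029 m and x of end_bracket in the frame of board between -0.003 and 0.003 m and z of end_bracket in the frame of board between 0.025 and 0.029 m); the robot touches nothing.
It fails at once if a breaker or the end bracket is lifted 8 mm or more off the rail (z of any of main_breaker, breaker_a, breaker_b, breaker_c, end_bracket in the frame of board above 0.035 m).
It fails at once if a breaker or the end bracket is tipped by more than 17 degrees (angle between any of main_breaker, breaker_a, breaker_b, breaker_c, end_bracket's own z axis and vertical above 0.3 rad).
It fails at once if the row is rammed: more than 60 N on the end stop or from the fingers (contact force between end_stop and anything else above 60 N or contact force between the fingers and main_breaker above 60 N or contact force between the fingers and breaker_a above 60 N or contact force between the fingers and breaker_b above 60 N or contact force between the fingers and breaker_c above 60 N or contact force between the fingers and end_bracket above 60 N).
It fails at once if another thing on the table or board is moved by more than 15 mm (distance of any of toroid, wire_nut, screwdriver, spare_breaker, desk_mic, mug, ferrule_jar from where it was at the start of the episode above 0.015 m).
It also fails if it takes over 38 s, if anything falls off the work surface, if the arm or the gripper's body presses on something with over 40 N, if the wrist force passes 120 N, or if a joint passes its speed limit or range.

ROBOT

A 6-joint arm with a two-finger parallel gripper is mounted at the origin on the work surface. World frame = base frame: x ahead of the robot, y to its left, z up, the work surface at z = 0. Lengths are in m, angles in degrees, forces in N, time in s.
With the tool pointing down it reaches from about 0.325 to 0.85 m from the base axis. Payload 15.5 kg.
Tool frame: the origin (TCP) lies at the very end of the fingers, on their centre line; the grasp point (between the pads) lies arm.grip_depth behind it (arm.grip_depth is the distance from the TCP to the grasp point, in m); z points along the fingers, y is the line along which they close (so a half turn about z gives the same grasp; the last joint's range is limited). The gripper opens to 91 mm and grips with 3 to 60 N. Pads are 32 mm wide; open, the fingers measure 118 mm over their backs; the gripper's body (76 mm by 178 mm) begins 60 mm behind the grasp point.
Start: joints at [-81.217, 28.281, 77.091, -0, 74.628, -5.472], TCP at [0.154, -0.606, 0.19] pointing down, gripper open.
Joint ranges: [-166.48, 166.48], [-47.26, 123.95], [12.59, 153.08], [-70.14, 250.14], [6.76, 159.57], [-176.63, 176.63]. Speed limits (degrees/s): [108.29, 108.29, 147.25, 172.46, 172.46, 172.46].

INTERFACE

Orientations are given as a 3x3 rotation matrix whose columns are the frame's x, y, z axes.
In Python, from rig import arm gives the robot as it stands. Calls block until the motion is done:
- arm.move_to(position, orientation): joint-space move of the TCP to a pose.
- arm.move_l(position, orientation=None, feed=0.15): straight line of the TCP; orientation=None keeps the orientation; feed is the mean speed in m/s.
- arm.move_joints(angles): joint-space move.
- arm.grip(opening): finger opening in m; the grip force is fixed at half the most; returns when the fingers have stopped.
- arm.sleep(seconds).
- arm.solve_ik(position, orientation): joint angles nearest the present ones, or None.
- arm.snapshot(name): name is "scene" or "top" or "wrist"; returns the picture (400x640x3 uint8, red, green, blue); there is no depth.
- arm.get_calibration(name): a dict with "intrinsics" (3x3 intrinsics, pixels), "cam_to_world" (4x4, takes a point from camera to world coordinates). Camera axes: x right, y down, z forward; pixel columns grow to the right and rows downward; lengths in m; the calibration is good to about 2 mm. A picture is of the moment at which its call begins: read the wrist's pose just before it. get_calibration takes no time and is no camera call; for the wrist camera it gives the pose at the moment of the call.
A pose or a line that the arm cannot do raises arm.Unreachable and nothing moves.
- arm.sign_off(): hands the job in; it is judged then, once.
Readings, each from a call of its own:
- arm.current_t(): time.
- arm.current_joint_positions(): joint angles.
- arm.current_dq(): joint speeds.
- arm.current_tau(): joint torques, N m.
- arm.current_ee_pos(): TCP position.
- arm.current_tool_rot(): TCP orientation.
- arm.current_force(): force on the tool from outside, world axes, zero at the start.
- arm.current_torque(): the same for the moment, N m.
- arm.current_width(): finger opening in m.
- arm.current_grasp_force(): force on a finger pad.
Only numpy, scipy, OpenCV 4.12 (cv2) and the standard library are available. Lean on these libraries where they do the work, as an engineer would, in place of code of your own. Each camera call takes 0.05 s, during which the arm holds its last target. There are 200 camera calls.

## Working session

There is one attempt and no reset: what is moved stays moved. The work goes in short steps, each a Python script; the robot and the scene stay as the last script left them, time stands still between calls to the robot, and variables do not carry over. Pictures are saved under pics/ and viewed, at most 10 in all, crops included, and the job is handed in when it is done.

```bash
mkdir -p pics; ls; python3 - <<'E'
from rig import arm
import cv2,numpy as np
np.set_printoptions(precision=4,suppress=True)
for n in("top","scene"):
    im=arm.snapshot(n); cv2.imwrite(f"pics/{n}0.png",im[:,:,::-1]); c=arm.get_calibration(n); print(n,c["intrinsics"],c["cam_to_world"])
print(arm.current_t(),arm.grip_depth,arm.current_tool_rot())
E
```

```text
pics
top [[502.1216   0.     320.954 ]
 [  0.     502.1216 200.1936]
 [  0.       0.       1.    ]] [[-0.0038 -0.9972  0.0745  0.412 ]
 [-1.      0.004   0.0026  0.01  ]
 [-0.0029 -0.0745 -0.9972  1.5886]
 [ 0.      0.      0.      1.    ]]
scene [[402.2008   0.     321.7747]
 [  0.     402.2008 199.9452]
 [  0.       0.       1.    ]] [[-0.6077  0.4721 -0.6386  1.2294]
 [ 0.7942  0.3673 -0.4841  0.5397]
 [ 0.0061 -0.8014 -0.5982  0.7111]
 [ 0.      0.      0.      1.    ]]
0.1 0.0188 [[ 0.9692  0.2462 -0.0002]
 [ 0.2462 -0.9692  0.0011]
 [ 0.0001 -0.0011 -1.    ]]
```

View pics/top0.png

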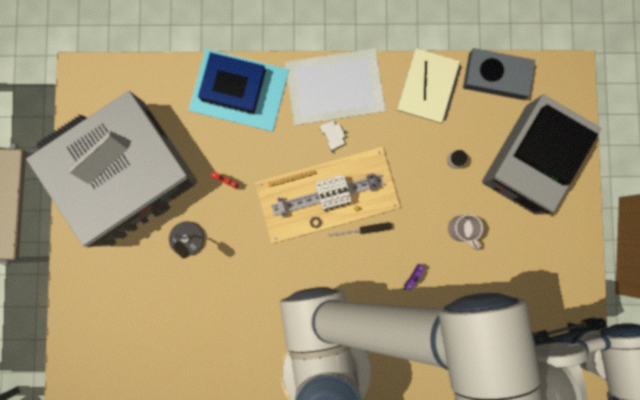

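View pics/scene0.png

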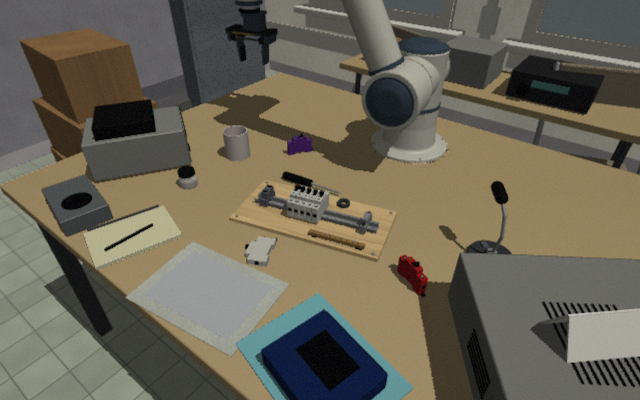

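Top view: the board's corners are near (255,183), (384,149), (400,207) and (271,242). The earth bar at (292,180) means board +y points image-left. The bracket and stop at (278,207) and (375,183) need a closer look.

```bash
cat > h.py <<'E'
from rig import arm
import cv2,numpy as np
np.set_printoptions(precision=4,suppress=True)
def ray(c,uv,z):
    K,T=c["intrinsics"],c["cam_to_world"]
    d=T[:3,:3]@np.linalg.solve(K,[uv[0],uv[1],1]); return T[:3,3]+d*(z-T[2,3])/d[2]
def proj(c,p):
    K,T=c["intrinsics"],c["cam_to_world"]; q=K@(T[:3,:3].T@(np.asarray(p)-T[:3,3])); return q[:2]/q[2]
def boardR(y):  # y: board y axis xy
    y=np.array([y[0],y[1],0]);y/=np.linalg.norm(y);return np.column_stack([np.cross(y,[0,0,1]),y,[0,0,1]])
E
python3 - <<'E'
from h import *
c=arm.get_calibration("top")
P=np.array([ray(c,p,.012)[:2] for p in [(255,183),(384,149),(400,207),(271,242)]]);print(P,P.mean(0))
for i in range(4): print(np.linalg.norm(P[i]-P[(i+1)%4]))
y=(P[0]-P[1])+(P[3]-P[2]);y/=np.linalg.norm(y);print(y,np.degrees(np.arctan2(y[1],y[0])))
for uv in [(278,207),(375,183),(332,191)]: print(boardR(y).T@(ray(c,uv,.055)-[*P.mean(0),0]))
w=arm.get_calibration("wrist");R=arm.current_tool_rot()
print(w["intrinsics"],R.T@w["cam_to_world"][:3,:3],R.T@(w["cam_to_world"][:3,3]-arm.current_ee_pos()))
E
```

```text
[[ 0.5851  0.2222]
 [ 0.6918 -0.1865]
 [ 0.5073 -0.2343]
 [ 0.3992  0.171 ]] [ 0.5459 -0.0069]
0.4223604473705369
0.1905834092224637
0.41948090657099785
0.19280368844017334
[-0.2553  0.9669] 104.78901038740216
[0.0006 0.1575 0.055 ]
[-0.0052 -0.1488  0.055 ]
[ 0.0052 -0.0149  0.055 ]
[[312.0431   0.     326.9439]
 [  0.     312.0431 198.465 ]
 [  0.       0.       1.    ]] [[ 0.0002 -0.9723 -0.2338]
 [ 1.      0.      0.0007]
 [-0.0007 -0.2338  0.9723]] [ 0.0656 -0.0009 -0.194 ]
```

```bash
python3 - <<'E'
from h import *
B=boardR([-.2553,.9669]);R=np.column_stack([B[:,0],-B[:,1],[0,0,-1]])
p=np.array([.546,-.007,0])+B@[-.01,0,.17]
print(arm.solve_ik(p,R)); arm.move_to(p,R); arm.sleep(.2)
c=arm.get_calibration("wrist");im=arm.snapshot("wrist");np.savez("w1.npz",im=im,K=c["intrinsics"],T=c["cam_to_world"])
print(arm.current_t(),arm.current_ee_pos(),p,c["cam_to_world"])
cv2.imwrite("pics/w1.png",im[:,:,::-1])
E
```

```text
[-7.3996 22.4593 91.1291 -0.     66.4116 67.8096]
2.8583 [ 0.5364 -0.0099  0.17  ] [ 0.5363 -0.0096  0.17  ] [[ 0.2548 -0.9402 -0.2259  0.5996]
 [-0.967  -0.2476 -0.0602  0.0076]
 [ 0.0007  0.2338 -0.9723  0.364 ]
 [ 0.      0.      0.      1.    ]]
```

View pics/w1.png

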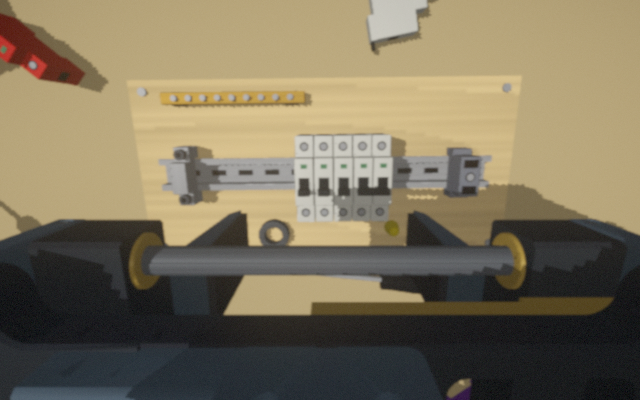

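The stop is on the left, +y end, with its dark screws at (181,154) and (186,198). The bracket is on the right at (465,172), next to the two-pole main breaker. The row spans columns 295–391. I'll zoom in for the edges.

```bash
python3 - <<'E'
from h import *
d=np.load("w1.npz");im=d["im"];c=dict(intrinsics=d["K"],cam_to_world=d["T"])
a=cv2.resize(im[140:215,150:250],None,fx=4,fy=4,interpolation=cv2.INTER_CUBIC);b=cv2.resize(im[140:215,400:500],None,fx=4,fy=4,interpolation=cv2.INTER_CUBIC)
cv2.imwrite("pics/z1.png",np.hstack([a,b])[:,:,::-1])
g=cv2.GaussianBlur(im.astype(np.float32),(3,3),0)
s=im.astype(float).max(2)-im.astype(float).min(2)  # saturation: wood high, steel low
E0=[];E1=[]
for u in list(range(208,290,4))+list(range(400,442,4)):
    col=s[140:205,u]; m=np.where(col<25)[0]
    lo,hi=m.min()+140,m.max()+140
    E0.append(ray(c,(u,lo-.5),.027));E1.append(ray(c,(u,hi+.5),.027))
for E in(E0,E1):
    E=np.array(E)[:,:2]; vx,vy,x0,y0=cv2.fitLine(E.astype(np.float32),cv2.DIST_HUBER,0,.001,.001).ravel()
    print(np.degrees(np.arctan2(vy,vx))%180,x0-(y0)*vx/vy)  # x at y=0
print(s[140:205,240].astype(int))
for q in [(128,80),(520,76)]: print(ray(c,q,.012))
E
```

```text
105.359116 0.56474125
105.48657 0.52965325
[71 73 73 73 74 73 73 71 73 74 71 73 73 72 72 72 70 60 34 11  5  4  4  4
  5  5  3  5  3  6  8 12 13 13  7  5  4  3  3  3  3  4  5  7  4  4  3  4
  7 21 48 64 70 72 71 73 72 70 73 72 72 71 70 70 72]
[0.5892 0.2232 0.012 ]
[ 0.6991 -0.1781  0.012 ]
```

View pics/z1.png

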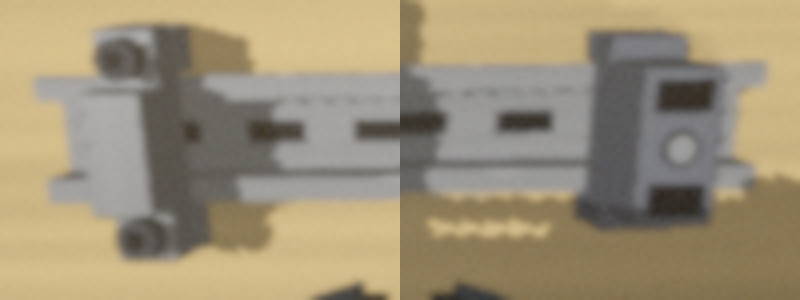

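Left crop: the stop, with its face's top edge near u=185. Right crop: the bracket, with its top outer edge near u=480→478, v=157→195. The rail measures 33.8 mm wide (given 35), and its line agrees with the board edge to 0.1°.

```bash
cat >> h.py <<'E'
a=np.radians(105.4); B=boardR([np.cos(a),np.sin(a)]); O=np.array([.5483,-.004,0])
R=np.column_stack([B[:,0],-B[:,1],[0,0,-1]])
def W(x,y,z): return O+B@[x,y,z]
def L(p): return B.T@(np.asarray(p)-O)
E
python3 - <<'E'
from h import *
d=np.load("w1.npz");c=dict(intrinsics=d["K"],cam_to_world=d["T"])
for n,z,l in [("bracket top back",.061,[(480,157.5),(478,195)]),("bracket top front",.061,[(461,157),(459,193)]),("stop face top",.053,[(185,164),(188,194)]),("stop back",.053,[(170,164),(173,194)])]:
    print(n,*[L(ray(c,q,z)) for q in l])
print("row ends",L(ray(c,(295,150),.069)),L(ray(c,(391,150),.069)))
t=arm.get_calibration("top");print("mug",L(ray(t,(466,228),.05)),"jar",L(ray(t,(459,157),.05)))
print(arm.solve_ik(W(0,-.19,.031),R),arm.solve_ik(W(0,.03,.031),R))
E
```

```text
bracket top back [ 0.0188 -0.1505  0.061 ] [-0.0185 -0.1523  0.061 ]
bracket top front [ 0.0195 -0.132   0.061 ] [-0.0162 -0.1332  0.061 ]
stop face top [0.0147 0.1395 0.053 ] [-0.016  0.14   0.053]
stop back [0.0149 0.1544 0.053 ] [-0.0158  0.1553  0.053 ]
row ends [0.0286 0.0276 0.069 ] [ 0.0276 -0.0624  0.069 ]
mug [-0.2174 -0.3811  0.05  ] jar [-0.0018 -0.4238  0.05  ]
[-22.8115  38.7977  85.604   -0.      55.5983  51.7885] [-3.6851 33.7769 98.3821 -0.     47.841  70.9149]
```

```bash
python3 - <<'E'
from h import *
arm.grip(0.0)
arm.move_to(W(0,-.186,.12),R); arm.move_l(W(0,-.186,.0315),R,feed=.08)
print(arm.current_t(),L(arm.current_ee_pos()),arm.current_force(),arm.current_width())
F0=arm.current_force()
for y in (-.16,-.11,-.06):
    arm.move_l(W(0,y,.0315),R,feed=.035); f=B.T@(arm.current_force()-F0); print(y,f,arm.current_t())
    if np.linalg.norm(f)>8: break
im=arm.snapshot("scene");cv2.imwrite("pics/s2.png",cv2.resize(im[150:280,210:420],None,fx=3.5,fy=3.5)[:,:,::-1])
E
```

```text
6.2667 [ 0.0003 -0.1862  0.032 ] [-0.7039  0.2935  0.7938] 0.00018971275202643443
-0.16 [ 0.0927 -1.119  -1.1676] 7.1583
-0.11 [-0.085  -0.1329 -0.3943] 8.7333
-0.06 [ 0.7943 -0.9686 -0.8537] 10.3083
```

View pics/s2.png

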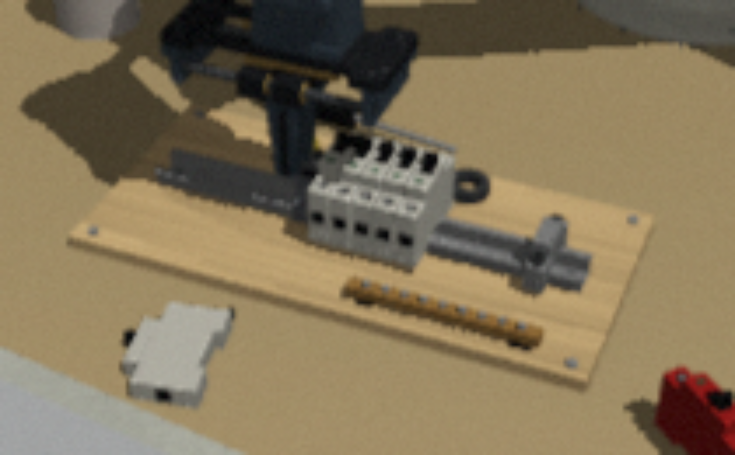

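The bracket now touches the row, which is upright and on the rail. I'll keep pushing, with force checks near the stop.

```bash
python3 - <<'E'
from h import *
F0=arm.current_force()
for y in (-.03,.005):
    arm.move_l(W(0,y,.0315),R,feed=.035); f=B.T@(arm.current_force()-F0); print(y,f,arm.current_t())
    if np.linalg.norm(f)>10: raise SystemExit
for y in np.arange(.007,.026,.0015):
    arm.move_l(W(0,y,.0315),R,feed=.01); f=B.T@(arm.current_force()-F0); print(round(y,4),f,arm.current_t())
    if f[1]<-8 or arm.current_t()>24: break
c=arm.get_calibration("wrist");im=arm.snapshot("wrist");cv2.imwrite("pics/w3.png",im[:,:,::-1])
E
```

```text
-0.03 [-0.4888  0.8959  0.9996] 11.3667
0.005 [0.1905 0.298  1.2659] 12.5167
0.007 [ 0.2761 -0.9523  1.1871] 12.8667
0.0085 [ 0.4264 -0.9576  0.9215] 13.1667
0.01 [ 0.3036 -0.744   1.0733] 13.4667
0.0115 [ 0.2752 -0.3027  0.5945] 13.7667
0.013 [ 0.6935 -0.9626  0.4329] 14.0667
0.0145 [ 0.1996 -0.3636  1.0577] 14.3667
0.016 [ 1.2867 -0.4985  0.9922] 14.6667
0.0175 [ 0.2977 -0.8839  0.9804] 14.9667
0.019 [ 0.809  -0.343   0.8834] 15.2667
0.0205 [ 0.2089 -3.0105  0.2749] 15.5667
0.022 [ -2.2403 -14.3366   1.0023] 15.8667
```

The force rose to 14 N, so the row is against the stop. I'll back off gently, lift and check.

```bash
python3 - <<'E'
from h import *
arm.move_l(W(0,.019,.0315),R,feed=.01)
arm.move_l(W(0,-.02,.0315),R,feed=.05); arm.move_l(W(0,-.02,.13),R,feed=.12)
arm.move_to(W(-.03,.08,.16),R); arm.sleep(.2)
c=arm.get_calibration("wrist");im=arm.snapshot("wrist");np.savez("w4.npz",im=im,K=c["intrinsics"],T=c["cam_to_world"])
cv2.imwrite("pics/w4.png",cv2.resize(im[90:260,170:440],None,fx=2.9,fy=2.9,interpolation=cv2.INTER_CUBIC)[:,:,::-1]);print(arm.current_t())
E
```

```text
19.025
```

View pics/w4.png

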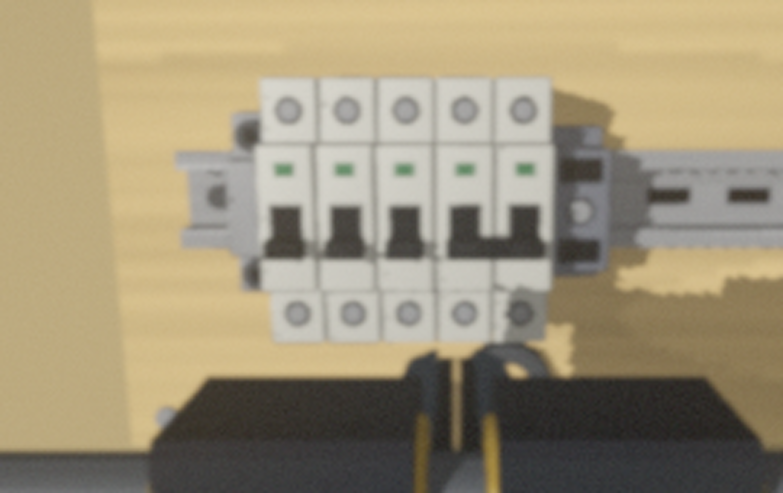

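```bash
python3 - <<'E'
from h import *
d=np.load("w4.npz");c=dict(intrinsics=d["K"],cam_to_world=d["T"])
for n,z,q in [("stop back top",.053,(232,195)),("row +y end",.069,(260,110)),("row -y end",.069,(551,110)),("mid +y",.081,(256,180)),("mid -y",.081,(554,180)),("bracket back",.061,(608,200))]:
    print(n,L(ray(c,(170+q[0]/2.9,90+q[1]/2.9),z)))
# view from the stop side, looking for gap
arm.move_to(W(-.05,.19,.16),R);arm.sleep(.2)
im=arm.snapshot("wrist");c=arm.get_calibration("wrist");np.savez("w5.npz",im=im,K=c["intrinsics"],T=c["cam_to_world"])
u,v=proj(c,W(0,.12,.06)).astype(int);print(u,v,arm.current_t());u0=max(u-70,0);v0=max(v-55,0);print(u0,v0)
cv2.imwrite("pics/w5.png",cv2.resize(im[v0:v0+110,u0:u0+150],None,fx=5,fy=5,interpolation=cv2.INTER_CUBIC)[:,:,::-1])
E
```

```text
stop back top [0.0041 0.1539 0.053 ]
row +y end [0.0318 0.1398 0.069 ]
row -y end [0.0317 0.0506 0.069 ]
mid +y [0.0116 0.1396 0.081 ]
mid -y [0.0115 0.0505 0.081 ]
bracket back [0.0033 0.0307 0.061 ]
402 140 19.8
332 85
```

View pics/w5.png

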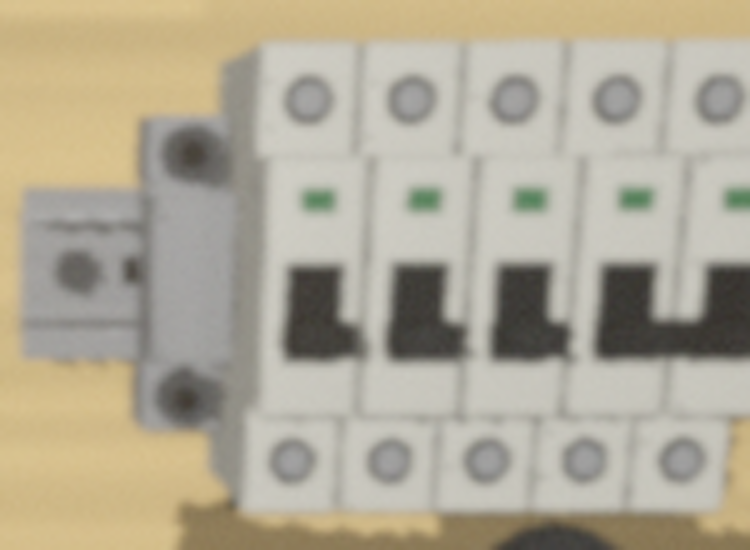

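The row measures 89 mm, its end is at y=0.1398 against the stop face at 0.140, and the bracket's back is 109 mm from the stop. No gaps are visible and the arm is clear, so I'm handing in.

```bash
python3 -c "
from rig import arm
print(arm.sign_off(),arm.current_t())"
```

```text
the job is handed in; nothing more can be done
the job is handed in; nothing more can be done
```

I pushed the bracket and the four breakers up to the end stop and handed the job in after about 20 s; the last camera views show the row closed with no visible gaps, but I haven't seen the judge's result.

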